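# Fetch the wax tin from behind the bottles

### The arm

A 7-joint arm with a two-finger parallel gripper is mounted at the origin on the work surface. World frame = base frame: x ahead of the robot, y to its left, z up, the work surface at z = 0. Lengths are in mm, angles in rad, forces in N, time in s.
With the tool pointing down it reaches from about 425 to 925 mm from the base axis. Payload 6.8 kg.
Tool frame: the origin (TCP) lies at the very end of the fingers, on their centre line; the grasp point (between the pads) lies 19 mm behind it; z points along the fingers, y is the line along which they close (so a half turn about z gives the same grasp; the last joint's range is limited). The gripper opens to 88 mm and grips with 3 to 60 N. Pads are 20 mm wide; open, the fingers measure 115 mm over their backs; the gripper's body (75 mm by 178 mm) begins 61 mm behind the grasp point.
Start: joints at [-1.256, 0.477, 0.022, 1.555, -0.011, 1.109, -0.083], TCP at [276.961, 615.582, 197.964] pointing down, gripper open.
Joint ranges: [-2.96, 2.96], [-0.34, 2.1], [-1.41, 1.46], [0.24, 2.44], [-1.37, 4.51], [0.17, 1.92], [-2.96, 2.96]. Speed limits (rad/s): [2.39, 2.39, 3.14, 3.14, 3.14, 3.14, 3.14].

### API

Orientations are given as a unit quaternion [x, y, z, w].
In Python, from plant import read_state, optics, workorder gives the robot as it stands.
- The arm moves only by the tool apply_moves, never from a script. Its argument "targets" is one flat list of numbers, 7 for each row, row after row: the closure, from 0 (fully open) to 1 (shut), then the shift along the world's x, y, z in m, then the turn, a rotation vector about the world's x, y, z in rad. In form: [grip, tx, ty, tz, ax, ay, az, grip, tx, ty, tz, ax, ay, az, ...]. A call has exactly 8 rows; each row shifts and turns the commanded pose from where the row before left it; what a row does not reach is not made up. A row lasts 1/8 s, in which the tool goes at most 62.5 mm and 10.7 degrees, less where a joint would pass 70% of its speed; a pose out of reach is approached as far as the arm can. A call is refused whole if a number of a shift passes 0.0625 or a number of a turn 0.188, either way. A call with a gripper value outside its range is refused whole. The fingers move at their own pace and stop on an object; "grip_force" is the grip in N (left out, the last holds). Time passes only in rows, so rows that do not move let the fingers close, or fill a call up. It gives the time, the measured TCP pose, the force, the opening and the grip force at its end, in the units of the state.
- read_state(): the state, without advancing time (a new reading comes with each control period).
- optics.read_camera(name): name is "scene" or "top"; returns (picture, depth): 400x640x3 uint8, red, green, blue; 400x640 float32, mm along the optical axis (not along the pixel's ray), 0 where there is no reading.
- optics.camera_params(name): a dict with "fov_y" (degrees; the focal length in pixels is half the picture's height over the tangent of half this angle, whatever the lens; pixels are square), "cx", "cy" (the principal point, pixels), "D" ([k1, k2, p1, p2, k3] as OpenCV has them; the pictures are not rectified), "R" (3x3) and "t" (3): a world point X has camera coordinates R X + t. Camera axes: x right, y down, z forward; pixel columns grow to the right and rows downward; lengths in mm; the calibration is good to about 2 mm. A picture is of the moment at which its call begins. camera_params takes no time and is no camera call.
- workorder.hand_in(): hands the job in; it is judged then, once.
The state is a dict: "clock": time; "q": joint angles; "joint_vel": joint speeds; "tau": joint torques, N m; "ee_pos": TCP position; "tool_rot": TCP orientation; "force": force on the tool from outside, world axes, zero at the start; "ft_torque": the same for the moment, N m; "gripper_width": opening from 0.0 (shut) to 1.0 (fully open); "finger_force": force on a finger pad.
Only numpy, scipy, OpenCV 4.12 (cv2) and the standard library are available. Lean on these libraries where they do the work, as an engineer would, in place of code of your own. Each camera call takes 0.05 s, during which the arm holds its last target. There are 200 camera calls.

### The job

The red wax tin stands in the bottle rack, behind two tall bottles. First clear the two bottles out of the rack: stand the amber oil bottle in the steel drip tray and the white glue bottle on the cork coaster. With both standing there, fetch the tin and set it down wholly on the blue felt pad; then put each bottle back upright in the rack on the very spot where it stood, without knocking anything over or disturbing the other things on the bench.

Things in the scene. Friction and masses are not known exactly. Their poses are not given: they have to be found in the camera images.
- rack: Low wooden bottle rack, fixed, open above: board 160 (x) by 420 (y), top 18 above the bench. At its front (robot side, 75 from centre) a brass rail of 8 mm bar, top 57 above the bench (39 above the board); end cheeks 64 high and back strip 38 high, above the bench. Origin: centre of its underside, on the bench; x away from the robot, y left, turning with the rack.
- oil_bottle: Amber brown bottle with black cap and white label, standing in the rack in front of the tin, to one side or the other. Body 52 diameter up to 70 mm, cone shoulder from 70 to 90, cap a plain 32 mm cylinder from 90 to 135 (the top); 0.15 to 0.3 kg, loose. Origin: centre of its underside, z up. The cap is free to grasp from above.
- glue_bottle: White bottle with yellow cap and blue label, standing in the rack in front of the tin, on the other side than the oil bottle. Body 52 diameter up to 70 mm, cone shoulder from 70 to 90, cap a plain 32 mm cylinder from 90 to 135 (the top); 0.15 to 0.3 kg, loose. Origin: centre of its underside, z up. The cap is free to grasp from above.
- wax_tin: Flat round red tin with a brass disc on its top, 60 diameter, 40 high, about 0.15 kg, loose, in the rack close behind and between the two bottles (no room for a gripper while they stand there). Origin: centre of its underside, z up.
- drip_tray: Round steel drip tray, fixed to the bench, 100 outside diameter, inner floor 88 diameter and 3 mm above the bench, rim 9 mm high. Origin: centre of its underside, on the bench. The oil bottle's interim place.
- cork_coaster: Round brown cork coaster, fixed to the bench, 96 diameter, 6 thick. Origin: centre of its underside, on the bench. The glue bottle's interim place.
- felt_pad: Square blue felt-covered pad, fixed to the bench, 110 by 110, 4 thick. Origin: centre of its underside, on the bench; x and y along its edges. The tin's place.
- stain_jar: Small dark brown jar with green lid, 45 diameter, 70 high, loose, in the rack near its left (+y) end. Leave alone. Origin: centre of its underside.
- honing_stone: Grey honing stone in a dark wooden block, 170 (x) by 60 by 30 high, loose on the bench at one side. Leave alone. Origin: centre of its underside.
- gouge: Wood-carving gouge with round wooden handle and steel blade, 225 long (x), 25 high, loose on the bench at the other side. Leave alone. Origin: under the middle of its length, on the bench.

How it is judged:
By the outcome, as a careful person would: the job done as asked, in the order asked, and still so for the second after the job is handed in, with the robot touching nothing.
It also fails if it takes over 131 s, if anything falls off the work surface, if the arm or the gripper's body presses on something with over 40 N, if the wrist force passes 120 N, or if a joint passes its speed limit or range.

## Working session

There is one attempt and no reset: what is moved stays moved. The work goes in short steps, Python scripts to look and compute and a tool call to move; the robot and the scene stay as the last step left them, time stands still between calls to the robot, and variables do not carry over. Pictures are saved under pics/ and viewed, at most 14 in all, crops included, and the job is handed in when it is done.

Besides the shell and the picture viewer there is one more tool, called as name(argument=value, ...), one argument or row to a line, values as JSON. apply_moves: Moves the arm, as the interface text tells. Its arguments: {"type":"object","properties":{"targets":{"type":"array","items":{"type":"number"}},"grip_force":{"type":"number"}},"required":["targets"]}

```bash
ls; mkdir -p pics
cat > h.py <<'E'
import numpy as np, cv2
from plant import read_state, optics, workorder
def K(p):
    f=200/np.tan(np.radians(p["fov_y"])/2)
    return np.array([[f,0,p["cx"]],[0,f,p["cy"]],[0,0,1.]])
def ray(p,uv):
    n=cv2.undistortPoints(np.array(uv,float).reshape(-1,1,2),K(p),np.array(p["D"],float)).reshape(-1,2)
    R=np.array(p["R"]);t=np.array(p["t"])
    return -R.T@t, np.c_[n,np.ones(len(n))]@R   # origin, dirs (unit depth)
def onplane(p,uv,z):
    o,d=ray(p,uv); return o+d*((z-o[2])/d[:,2])[:,None]
def cloud(p,depth):
    v,u=np.mgrid[0:400,0:640]; o,d=ray(p,np.c_[u.ravel(),v.ravel()])
    P=o+d*depth.ravel()[:,None]; P[depth.ravel()<=0]=np.nan
    return P.reshape(400,640,3)
E
python3 - <<'E'
from h import *
for n in("scene","top"):
    p=optics.camera_params(n); print(n,p)
    im,d=optics.read_camera(n); cv2.imwrite(f"pics/{n}0.png",im[:,:,::-1]); np.savez(f"{n}0.npz",im=im,d=d)
print(read_state())
E
```

```text
pics
scene {'fov_y': 55.486908124064435, 'cx': 311.8283033898125, 'cy': 202.4442820677759, 'D': array([-0.06159012,  0.        ,  0.        ,  0.        ,  0.        ]), 'R': array([[ 0.27194167,  0.9622381 , -0.0120649 ],
       [ 0.76632446, -0.22412305, -0.60209275],
       [-0.58206061,  0.15448848, -0.79833499]]), 't': array([-147.96176186, -404.75386261, 1613.58763312])}
top {'fov_y': 53.95258417284908, 'cx': 320.4000585578792, 'cy': 196.29323654143877, 'D': array([-0.09027879,  0.        ,  0.        ,  0.        ,  0.        ]), 'R': array([[ 0.02305492, -0.99972829, -0.00343848],
       [-0.97432148, -0.02169819, -0.22411347],
       [ 0.22397796,  0.00851711, -0.97455699]]), 't': array([   3.0570512 ,  558.01974451, 1254.98870255])}
{'clock': 0.1, 'q': array([-1.25608379,  0.47768937,  0.02235751,  1.55630876, -0.0114991 ,
        1.10929857, -0.08310151]), 'joint_vel': array([ 8.55145465e-04, -1.60840934e-03,  9.18760246e-05, -2.52453971e-03,
        3.16740110e-04, -7.92264677e-04,  1.64887108e-03]), 'tau': array([ 4.60815689e-03, -5.84089386e+01,  1.54008307e+00, -2.73313218e+01,
       -5.42122568e-02,  1.30855147e-02,  5.58336660e-05]), 'ee_pos': array([276.76051939, 615.03716891, 197.11658964]), 'tool_rot': array([ 2.09831986e-01,  9.77737141e-01, -7.80683100e-04, -1.05911491e-04]), 'force': array([-0.06517033, -0.38281969, -1.16926089]), 'ft_torque': array([0.01553285, 0.03596165, 0.03641696]), 'finger_force': 0.0, 'gripper_width': 1.0039145808265484}
```

View pics/scene0.png

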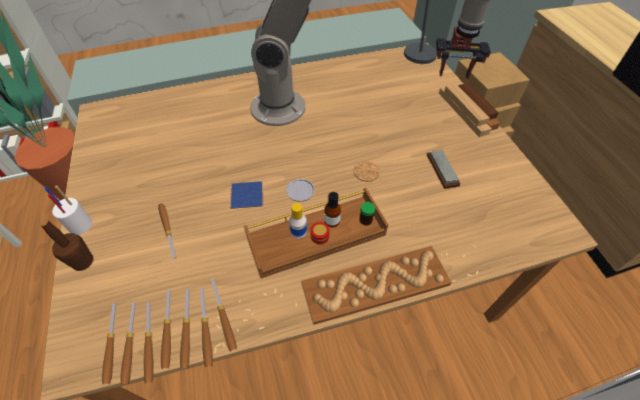

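View pics/top0.png

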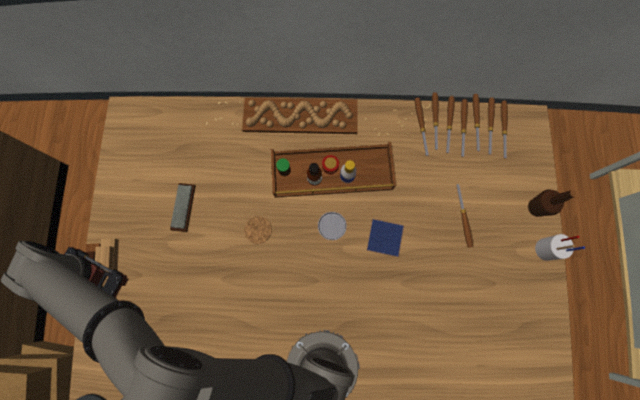

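Both views show the same layout. The rack is at top (333,170), with the oil bottle at (314,172), the glue bottle at (349,170) and the tin at (330,164). The tray is at (332,226), the coaster at (258,230) and the pad at (386,238).

```bash
cat > meas.py <<'E'
from h import *
def masks(im):
    hsv=cv2.cvtColor(im,cv2.COLOR_RGB2HSV).astype(int); H,S,V=hsv[...,0],hsv[...,1],hsv[...,2]
    return dict(yellow=(H>22)&(H<33)&(S>170)&(V>120),red=((H<6)|(H>174))&(S>170)&(V>90),
      green=(H>50)&(H<80)&(S>120),blue=(H>105)&(H<125)&(S>120),dark=(V<45),tray=(H>100)&(H<135)&(S>15)&(S<90)&(V>110))
def circ(P): # algebraic circle fit
    x,y=P[:,0],P[:,1]; a=np.linalg.lstsq(np.c_[x,y,np.ones(len(x))],x*x+y*y,rcond=None)[0]
    return a[0]/2,a[1]/2,np.sqrt(a[2]+a[0]**2/4+a[1]**2/4)
E
python3 - <<'E'
from meas import *
for n in("scene","top"):
    z=np.load(n+"0.npz"); im,d=z["im"],z["d"]; p=optics.camera_params(n); C=cloud(p,d)
    ok=(C[...,0]>400)&(C[...,0]<850)&(abs(C[...,1])<320)
    print(n)
    for k,m in masks(im).items():
        N,L,st,ce=cv2.connectedComponentsWithStats((m&ok).astype(np.uint8))
        for i in range(1,N):
            if st[i,4]<15: continue
            P=C[L==i]; zt=np.percentile(P[:,2],95); T=P[P[:,2]>zt-6]
            print(k,st[i,4],ce[i].round(1),"zmax%.1f zmed%.1f"%(zt,np.median(P[:,2])),"topmean",T.mean(0).round(1),"ext",np.ptp(T,0).round(0))
    # anything tall
    m=ok&(C[...,2]>125)&(C[...,2]<145)
    N,L,st,ce=cv2.connectedComponentsWithStats(m.astype(np.uint8))
    for i in range(1,N):
        if st[i,4]>5: print("tall",st[i,4],ce[i].round(1),C[L==i].mean(0).round(1),np.ptp(C[L==i],0).round(0))
    z0=C[ok&(C[...,2]<12)][:,2]; print("bench z",np.median(z0))
    c=im[150:270,220:460] if n=="scene" else im[135:265,220:420]
    cv2.imwrite(f"pics/{n}_c.png",cv2.resize(c[:,:,::-1],None,fx=3.3,fy=3.3,interpolation=cv2.INTER_CUBIC))
E
```

```text
scene
yellow 95 [297.  209.6] zmax155.3 zmed152.2 topmean [646.1 -73.7 153.1] ext [27. 27.  8.]
red 155 [320.4 233.2] zmax61.5 zmed56.8 topmean [682.6 -14.9  58.7] ext [57. 54.  7.]
green 162 [367.4 208.7] zmax91.0 zmed87.4 topmean [661.5 147.7  88.3] ext [44. 45.  9.]
blue 535 [246.7 196.2] zmax7.5 zmed4.1 topmean [ 442.7 -207.     4.5] ext [ 90. 110.   9.]
blue 84 [298.2 231.4] zmax69.7 zmed54.6 topmean [665.5 -79.6  67.1] ext [14. 39.  9.]
dark 116 [332.4 200.2] zmax155.5 zmed147.0 topmean [636.8  39.8 153.1] ext [25. 25.  9.]
dark 92 [365.5 219. ] zmax70.4 zmed50.8 topmean [676.5 138.5  69.1] ext [17. 32.  8.]
tall 37 [332.3 202.5] [644.7  36.8 134.5] [14. 27. 18.]
tall 40 [296.2 213.7] [655.  -77.1 135.5] [18. 28. 19.]
bench z -0.2019810815738765
top
red 94 [330.1 163.1] zmax61.7 zmed57.1 topmean [677.7 -14.1  58.4] ext [55. 55. 11.]
green 129 [282.6 164.8] zmax91.4 zmed87.4 topmean [658.7 145.2  88.4] ext [42. 38.  8.]
blue 17 [345.8 178.9] zmax68.8 zmed58.2 topmean [620.1 -77.1  66.5] ext [ 9. 34.  8.]
blue 396 [384.9 234.5] zmax7.8 zmed3.4 topmean [ 442.2 -208.3    4.6] ext [ 87. 112.  10.]
dark 131 [314.7 171. ] zmax156.2 zmed145.3 topmean [630.2  39.4 153.4] ext [26. 22. 11.]
dark 41 [284.9 172.1] zmax75.1 zmed54.2 topmean [641.9 136.5  76.3] ext [ 9. 27.  7.]
tall 16 [349.  170.1] [629.8 -74.9 135.8] [11. 26. 19.]
tall 14 [314.4 172.3] [619.6  36.1 136.4] [10. 26. 16.]
bench z -0.02745012574746397
```

View pics/scene_c.png

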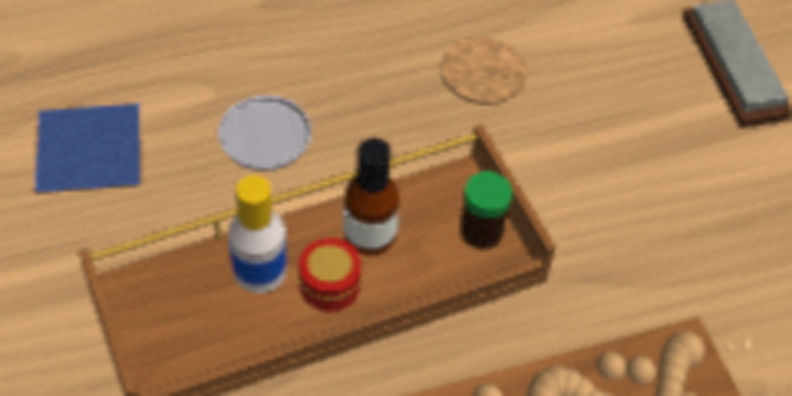

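View pics/top_c.png

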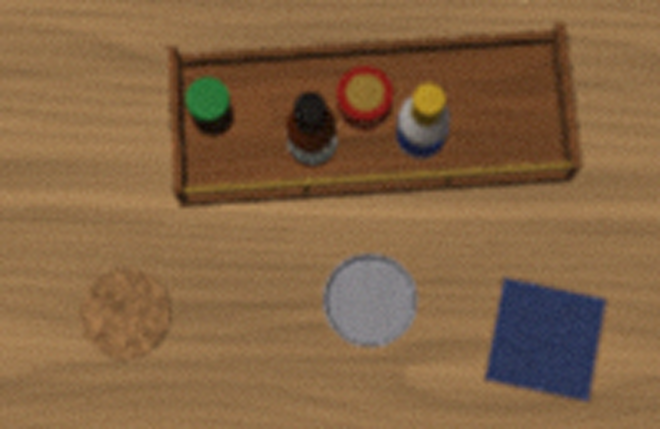

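```bash
cat >> meas.py <<'E'
from scipy.optimize import least_squares
def fitc(P,r): # circle of known radius
    f=lambda c:np.hypot(P[:,0]-c[0],P[:,1]-c[1])-r
    s=least_squares(f,P[:,:2].mean(0),loss="soft_l1",f_scale=2); return s.x,np.abs(s.fun).mean()
def clouds(tag):
    o={}
    for n in("scene","top"):
        z=np.load(n+tag+".npz"); o[n]=(z["im"],cloud(optics.camera_params(n),z["d"]))
    return o
def near(C,c,r,z0,z1):
    m=(np.hypot(C[...,0]-c[0],C[...,1]-c[1])<r)&(C[...,2]>z0)&(C[...,2]<z1); return C[m]
def tri(uvs,ut):
    L=[ray(optics.camera_params(n),[uv]) for n,uv in(("scene",uvs),("top",ut))]
    A=np.c_[L[0][1][0],-L[1][1][0]]; s=np.linalg.lstsq(A,L[1][0]-L[0][0],rcond=None)[0]
    a=L[0][0]+s[0]*L[0][1][0]; b=L[1][0]+s[1]*L[1][1][0]; return (a+b)/2,np.linalg.norm(a-b)
E
python3 - <<'E'
from meas import *
o=clouds("0")
for nm,c,r,zs in(("oil cap",(634,39),30,(112,148)),("glue cap",(642,-75),30,(112,148))):
    Ps=[near(o[n][1],c,r,*zs) for n in o]
    for q in Ps: print(nm,len(q),fitc(q,16))
    print(nm,"both",fitc(np.vstack(Ps),16))
    T=[near(o[n][1],c,r,149,165) for n in o]
    for q in T: print("  top",len(q),((q.max(0)+q.min(0))/2).round(1),np.median(q[:,2]))
for nm,c,r,z0,z1,R in(("oil body",(634,39),33,24,84,26),("glue body",(642,-75),33,24,84,26),("tin",(681,-14),36,24,54,30)):
    Ps=[near(o[n][1],c,r,z0,z1) for n in o]
    print(nm,[len(q) for q in Ps],[fitc(q,R)[0].round(1) for q in Ps],fitc(np.vstack(Ps),R))
for n in o:
    q=near(o[n][1],(681,-14),40,55,64); print("tin top",((q.max(0)+q.min(0))/2).round(1),np.median(q[:,2]))
for nm,a,b in(("coaster",(366.4,171.2),(258.3,230.2)),("tray",(300.3,190.2),(332.3,226))):
    print(nm,tri(a,b),[onplane(optics.camera_params(n),[uv],6)[0].round(1) for n,uv in(("scene",a),("top",b))])
# pad corners & tray contour
for n in o:
    im,C=o[n];p=optics.camera_params(n); M=masks(im)
    m=(M["blue"]&(np.hypot(C[...,0]-442,C[...,1]+208)<100)).astype(np.uint8)
    ct=max(cv2.findContours(m,0,1)[0],key=cv2.contourArea); b=onplane(p,ct.reshape(-1,2),4)
    print(n,"pad",cv2.minAreaRect(b[:,:2].astype(np.float32)))
    m=((np.hypot(C[...,0]-o["top"][1][226,332,0],C[...,1]-o["top"][1][226,332,1])<75)&M["tray"]).astype(np.uint8)
    ct=max(cv2.findContours(m,0,1)[0],key=cv2.contourArea); b=onplane(p,ct.reshape(-1,2),6); print(n,"tray",circ(b),len(ct))
    for nm,c in(("tray",o["top"][1][226,332]),("coaster",o["top"][1][230,258]),("pad",(442,-208)),("board",(640,-130))):
        print("  z",nm,np.median(near(C,c,25,-20,60)[:,2]).round(1))
E
```

```text
oil cap 72 (array([632.16118638,  41.08596488]), np.float64(0.815029275526244))
oil cap 31 (array([632.96335634,  39.05894769]), np.float64(0.6103516266094422))
oil cap both (array([632.33722542,  40.55766143]), np.float64(0.9394362075087406))
  top 74 [634.3  40.9 153.9] 153.00902887233997
  top 69 [631.3  39.1 155. ] 152.6579255755314
glue cap 76 (array([642.44607432, -73.96313941]), np.float64(0.7174899774204657))
glue cap 31 (array([643.41980477, -76.19373159]), np.float64(0.5376107642574566))
glue cap both (array([642.70134346, -74.48259824]), np.float64(0.8835153773131268))
  top 81 [642.5 -74.2 153.6] 153.05150750816495
  top 65 [641.7 -75.4 154.2] 152.47713950884895
oil body [172, 70] [array([632.3,  41. ]), array([632.3,  39.2])] (array([632.20378886,  40.47378438]), np.float64(0.8787955952689556))
glue body [172, 72] [array([642.8, -74.1]), array([642.9, -76.2])] (array([642.86852299, -74.73111057]), np.float64(0.9417642934787737))
tin [99, 53] [array([677.9, -13.7]), array([678.4, -15. ])] (array([678.04667113, -14.03799656]), np.float64(1.7741944207514841))
tin top [679.1 -15.1  59.1] 58.69502573962927
tin top [677.1 -14.5  59.1] 58.00741155873902
coaster (array([447.84633326, 231.43084598,   0.62260908]), np.float64(6.104312915804622)) [array([452.5, 232.3,   6. ]), array([446.3, 227.5,   6. ])]
tray (array([467.95628871, -23.99331355,   3.30225817]), np.float64(6.726031324771892)) [array([470.7, -21.2,   6. ]), array([466.9, -27.2,   6. ])]
scene pad ((432.7203063964844, -207.77964782714844), (98.3225326538086, 100.14300537109375), 78.93672943115234)Traceback (most recent call last):
  File "<stdin>", line 23, in <module>
ValueError: max() iterable argument is empty
```

apply_moves(
  targets=[0,0.022,-0.036,0.003,0,0,0.0264,0,0.022,-0.036,0.003,0,0,0.0264,0,0.022,-0.036,0.003,0,0,0.0264,0,0.022,-0.036,0.003,0,0,0.0264,0,0.022,-0.036,0.003,0,0,0.0264,0,0.022,-0.036,0.003,0,0,0.0264,0,0.022,-0.036,0.003,0,0,0.0264,0,0.022,-0.036,0.003,0,0,0.0264],
  grip_force=20,
)

```text
clock: 1.1
ee_pos: [453.3, 326.1, 221.8]
tool_rot: [0.105, 0.994, -0.0, -0.0]
force: [-0.6, 0.3, 0.1]
gripper_width: 1.001
finger_force: 0.0
```

apply_moves(
  targets=[0,0.022,-0.036,0.003,0,0,0.0264,0,0.022,-0.036,0.003,0,0,0.0264,0,0.022,-0.036,0.003,0,0,0.0264,0,0.022,-0.036,0.003,0,0,0.0264,0,0.022,-0.036,0.003,0,0,0.0264,0,0.022,-0.036,0.003,0,0,0.0264,0,0.022,-0.036,0.003,0,0,0.0264,0,0.022,-0.036,0.003,0,0,0.0264],
)

```text
clock: 2.1
ee_pos: [629.2, 38.4, 245.6]
tool_rot: [-0.0, 1.0, -0.0, -0.0]
force: [0.2, 0.1, 0.5]
gripper_width: 1.003
finger_force: 0.0
```

Run:
```python
from meas import *
s=read_state(); print(s["ee_pos"],s["tool_rot"],s["clock"],s["q"].round(2))
o=clouds("0")
for n in o:
    im,C=o[n];p=optics.camera_params(n); M=masks(im)
    m=(M["blue"]&(np.hypot(C[...,0]-432,C[...,1]+208)<120)).astype(np.uint8)
    ct=max(cv2.findContours(m,0,1)[0],key=cv2.contourArea); b=onplane(p,ct.reshape(-1,2),4)
    print(n,"pad",cv2.minAreaRect(b[:,:2].astype(np.float32)))
    for nm,c in(("tray",(469,-24)),("coaster",(449,230)),("pad",(432,-208)),("board",(640,-130))):
        q=near(C,c,22,-20,60)[:,2]; print("  z",nm,np.median(q).round(1))
```

```text
[629.24166805  38.39180589 245.62683266] [-2.89428286e-04  9.99999877e-01 -1.46673595e-05 -4.03316683e-04] 2.1 [-0.33  0.37  0.22  1.62 -0.09  1.16  1.49]
scene pad ((432.7203063964844, -207.77964782714844), (98.3225326538086, 100.14300537109375), 78.93672943115234)
  z tray 3.9
  z coaster 6.6
  z pad 4.3
  z board 18.4
top pad ((432.32855224609375, -208.7410125732422), (100.2136459350586, 99.6391830444336), 79.29207611083984)
  z tray 2.1
  z coaster 5.4
  z pad 3.3
  z board 17.7
```

apply_moves(
  targets=[0,0.003,0.001,-0.018,0,0,0,0,0,0,-0.022,0,0,0,0,0,0,-0.022,0,0,0,0,0,0,-0.022,0,0,0,0,0,0,-0.022,0,0,0,0,0,0,-0.016,0,0,0,0,0,0,-0.008,0,0,0,0,0,0,0,0,0,0],
)

```text
clock: 3.1
ee_pos: [631.7, 40.8, 115.6]
tool_rot: [0.0, 1.0, -0.0, -0.0]
force: [-0.6, -0.5, 0.1]
gripper_width: 1.0
finger_force: 0.0
```

Run:
```python
from h import *
s=read_state(); print(s["ee_pos"],s["force"])
im,d=optics.read_camera("scene"); cv2.imwrite("pics/a.png",cv2.resize(im[150:270,250:430,::-1],None,fx=4,fy=4,interpolation=2))
print([read_state()["ee_pos"].round(1)])
```

```text
[631.66819624  40.83467032 115.56736202] [-0.61058646 -0.51363761  0.0514484 ]
[array([632.2,  40.7, 116.2])]
```

View pics/a.png

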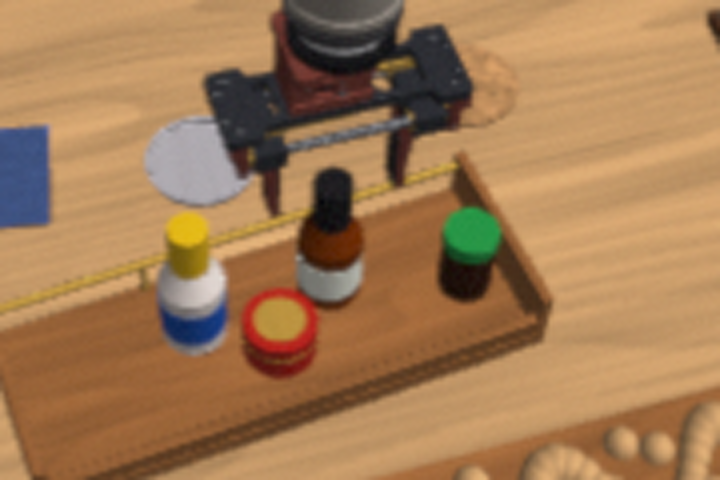

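The crop shows the fingertips at about (272,213) and (400,185). Their midpoint sits slightly above and behind the black cap at (333,200), so I'll check this against depth.

Run:
```python
from h import *
for n in("scene","top"):
    p=optics.camera_params(n); im,d=optics.read_camera(n); np.savez(n+"1.npz",im=im,d=d); C=cloud(p,d)
    uv=cv2.projectPoints(np.array([[632.,41,116],[632,-3,116],[632,85,116]]),cv2.Rodrigues(p["R"])[0],p["t"],K(p),p["D"])[0].reshape(-1,2); print(n,uv.round(1))
    for lo,hi in((95,145),(50,-50)):
        pass
    m=(np.hypot(C[...,0]-632,C[...,1]-41)<75)&(np.hypot(C[...,0]-632,C[...,1]-41)>24)&(C[...,2]>100)&(C[...,2]<165)
    for sgn in(-1,1):
        q=C[m&(sgn*(C[...,1]-41)>0)]; v=np.argwhere(m&(sgn*(C[...,1]-41)>0))
        if len(q): print(sgn,len(q),"min",q.min(0).round(1),"max",q.max(0).round(1),"med",np.median(q,0).round(1),"pix",v.min(0)[::-1],v.max(0)[::-1])
```

```text
scene [[332.1 202.6]
 [318.3 205.9]
 [345.8 199.4]]
-1 22 min [623.3 -11.9 143.4] max [646.1  -3.7 164.9] med [641.9 -10.  152.3] pix [315 196] [319 204]
1 27 min [621.5  84.8 142.8] max [644.2  92.6 164.8] med [640.2  86.1 153.6] pix [346 187] [350 196]
top [[313.1 170.4]
 [326.6 170.7]
 [299.7 170.1]]
```

apply_moves(
  targets=[0.5,0,0,0,0,0,0,0.5,0,0,0,0,0,0,0.5,0,0,0,0,0,0,0.5,0,0,0,0,0,0,0.5,0,0,0,0,0,0,0.5,0,0,0,0,0,0,0.5,0,0,0,0,0,0,0.5,0,0,0,0,0,0],
)

```text
clock: 4.25
ee_pos: [631.9, 40.6, 115.9]
tool_rot: [0.0, 1.0, 0.0, -0.0]
force: [0.1, -0.6, 0.1]
gripper_width: 0.502
finger_force: 0.0
```

Run:
```python
from h import *
s=read_state(); print(s["ee_pos"],s["force"])
ims=[]
for n in("scene","top"):
    p=optics.camera_params(n); im,d=optics.read_camera(n); C=cloud(p,d)
    m=(np.hypot(C[...,0]-632,C[...,1]-41)<75)&(abs(C[...,1]-41)>18)&(C[...,2]>100)&(C[...,2]<165)
    for sgn in(-1,1):
        k=m&(sgn*(C[...,1]-41)>0);q=C[k]; v=np.argwhere(k)
        if len(q): print(n,sgn,len(q),"min",q.min(0).round(1),"max",q.max(0).round(1),"pix",v.min(0)[::-1],v.max(0)[::-1])
    c=(332,200) if n=="scene" else (314,170)
    ims.append(cv2.resize(im[c[1]-40:c[1]+40,c[0]-40:c[0]+40,::-1],(400,400),interpolation=2))
cv2.imwrite("pics/b.png",np.hstack(ims))
```

```text
[631.94792976  40.58741726 115.92925768] [ 0.12581137 -0.55964605  0.14050559]
scene -1 25 min [624.9   9.9 102.6] max [643.7  22.4 163. ] pix [322 194] [326 206]
scene 1 27 min [623.4  59.6 100.2] max [644.3  71.7 164.1] pix [338 189] [343 205]
```

View pics/b.png

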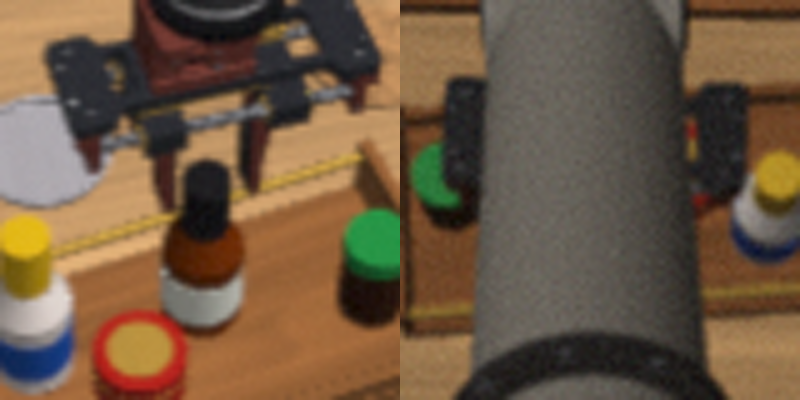

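The fingers straddle the cap symmetrically, with tips at (175,212) and (250,193) in the crop. I'll go 5 mm lower and close.

apply_moves(
  targets=[0.5,0,0,-0.003,0,0,0,0.5,0,0,-0.002,0,0,0,0.8,0,0,0,0,0,0,0.8,0,0,0,0,0,0,0.8,0,0,0,0,0,0,0.8,0,0,0,0,0,0,0.8,0,0,0,0,0,0,0.8,0,0,0,0,0,0],
  grip_force=20,
)

```text
clock: 5.35
ee_pos: [631.9, 40.6, 110.9]
tool_rot: [0.0, 1.0, -0.0, -0.0]
force: [1.1, -0.3, -1.8]
gripper_width: 0.356
finger_force: 20.0
```

apply_moves(
  targets=[0.8,0,0,0,0,0,0,0.8,0,0,0,0,0,0,0.8,0,0,0.003,0,0,0,0.8,0,0,0.007,0,0,0,0.8,0,0,0.01,0,0,0,0.8,0,0,0.01,0,0,0,0.8,0,0,0.005,0,0,0,0.8,0,0,0,0,0,0],
)

```text
clock: 6.35
ee_pos: [632.3, 40.6, 146.6]
tool_rot: [0.0, 1.0, 0.0, 0.001]
force: [0.1, 0.2, -3.2]
gripper_width: 0.361
finger_force: 20.0
```

Run:
```python
from h import *
s=read_state(); print(s["ee_pos"],s["force"],s["gripper_width"],s["finger_force"])
im,d=optics.read_camera("scene"); cv2.imwrite("pics/c.png",cv2.resize(im[140:260,250:430,::-1],None,fx=4,fy=4,interpolation=2))
```

```text
[632.30101987  40.61631814 146.61358765] [ 0.08327361  0.17191562 -3.20149065] 0.3607909855455765 19.99848335981369
```

View pics/c.png

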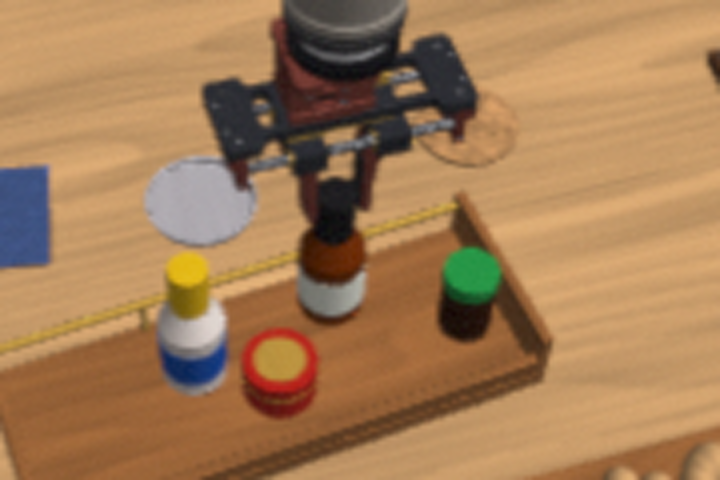

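The oil bottle is held: opening about 31.8 mm, lifted 36 mm clear, upright. Now to the tray.

apply_moves(
  targets=[0.8,0,0,0.017,0,0,0,0.8,0,0,0.017,0,0,0,0.8,0,0,0.017,0,0,0,0.8,-0.0125,-0.0051,0,0,0,0,0.8,-0.0205,-0.0081,0,0,0,0,0.8,-0.0245,-0.0097,0,0,0,0,0.8,-0.0245,-0.0097,0,0,0,0,0.8,-0.0245,-0.0097,0,0,0,0],
)

```text
clock: 7.4
ee_pos: [523.3, -2.5, 196.5]
tool_rot: [0.0, 1.0, -0.0, -0.001]
force: [0.3, -0.8, -2.7]
gripper_width: 0.358
finger_force: 20.0
```

apply_moves(
  targets=[0.8,-0.0245,-0.0097,0,0,0,0,0.8,-0.0205,-0.0081,0,0,0,0,0.8,-0.0125,-0.0051,0,0,0,0,0.8,0,0,-0.015,0,0,0,0.8,0,0,-0.025,0,0,0,0.8,0,0,-0.025,0,0,0,0.8,0,0,-0.02,0,0,0,0.8,0,0,-0.005,0,0,0],
)

```text
clock: 8.4
ee_pos: [467.2, -24.4, 105.0]
tool_rot: [-0.0, 1.0, -0.0, -0.002]
force: [0.3, 0.4, -1.6]
gripper_width: 0.359
finger_force: 20.0
```

apply_moves(
  targets=[0.8,0,0,-0.004,0,0,0,0.8,0,0,-0.003,0,0,0,0.8,0,0,-0.0015,0,0,0,0.8,0,0,0,0,0,0,0.8,0,0,0,0,0,0,0.5,0,0,0,0,0,0,0.5,0,0,0,0,0,0,0.5,0,0,0,0,0,0],
)

```text
clock: 9.4
ee_pos: [468.2, -24.6, 98.7]
tool_rot: [0.0, 1.0, 0.0, 0.0]
force: [0.7, -0.1, -0.2]
gripper_width: 0.501
finger_force: 0.0
```

apply_moves(
  targets=[0.3,0,0,0.005,0,0,0,0.1,0,0,0.015,0,0,0,0,0,0,0.03,0,0,0,0,0,0,0.03,0,0,0,0,0.006,-0.002,0.025,0,0,0,0,0.025,-0.005,0.015,0,0,0,0,0.04,-0.01,0.01,0,0,0,0,0.045,-0.014,0,0,0,0],
)

```text
clock: 10.4
ee_pos: [585.8, -55.5, 231.1]
tool_rot: [-0.0, 1.0, 0.0, 0.002]
force: [-0.1, -0.4, 0.1]
gripper_width: 1.0
finger_force: 0.0
```

Run:
```python
from meas import *
s=read_state(); print(s["ee_pos"])
for n in("scene","top"):
    im,d=optics.read_camera(n); np.savez(n+"2.npz",im=im,d=d)
o=clouds("2")
for nm,c,z0,z1,R in(("oil body",(468,-24),15,66,26),("oil cap",(468,-24),98,132,16),("glue cap",(643,-75),112,148,16),("tin",(678,-14),24,54,30)):
    for n in o:
        q=near(o[n][1],c,R+10,z0,z1); 
        if len(q)>5: print(nm,n,len(q),fitc(q,R))
```

```text
[585.79712469 -55.46983755 231.07614836]
oil body scene 139 (array([468.73290214, -23.96993354]), np.float64(1.1162673124637768))
oil cap scene 65 (array([468.1447746 , -24.21348352]), np.float64(1.1909912125653883))
glue cap scene 78 (array([642.75650159, -73.83041114]), np.float64(0.7381119485136948))
tin scene 98 (array([678.06814859, -13.51458668]), np.float64(0.9306209107764631))
```

apply_moves(
  targets=[0,0.032,-0.011,0,0,0,0,0,0.018,-0.006,0,0,0,0,0,0.007,-0.0025,0,0,0,0,0,0,0,-0.02,0,0,0,0,0,0,-0.02,0,0,0,0,0,0,-0.01,0,0,0,0,0,0,0,0,0,0,0,0,0,0,0,0,0],
)

```text
clock: 11.5
ee_pos: [641.3, -75.1, 179.5]
tool_rot: [0.0, 1.0, 0.0, 0.001]
force: [-0.1, -0.6, 0.3]
gripper_width: 1.0
finger_force: 0.0
```

apply_moves(
  targets=[0,0.0015,0,-0.02,0,0,0,0,0,0,-0.025,0,0,0,0.3,0,0,-0.017,0,0,0,0.5,0,0,-0.006,0,0,0,0.5,0,0,0,0,0,0,0.8,0,0,0,0,0,0,0.8,0,0,0,0,0,0,0.8,0,0,0,0,0,0],
)

```text
clock: 12.5
ee_pos: [642.7, -75.1, 111.0]
tool_rot: [0.0, 1.0, 0.0, 0.0]
force: [0.2, 0.2, 1.6]
gripper_width: 0.362
finger_force: 20.4
```

apply_moves(
  targets=[0.8,0,0,0,0,0,0,0.8,0,0,0,0,0,0,0.8,0,0,0,0,0,0,0.8,0,0,0,0,0,0,0.8,0,0,0,0,0,0,0.8,0,0,0,0,0,0,0.8,0,0,0,0,0,0,0.8,0,0,0,0,0,0],
)

```text
clock: 13.5
ee_pos: [642.8, -75.0, 110.9]
tool_rot: [0.0, 1.0, 0.0, 0.0]
force: [0.4, 1.3, 6.0]
gripper_width: 0.354
finger_force: 20.0
```

apply_moves(
  targets=[0.8,0,0,0.01,0,0,0,0.8,0,0,0.025,0,0,0,0.8,0,0,0.03,0,0,0,0.8,0,0,0.025,0,0,0,0.8,-0.0105,0.0165,0,0,0,0,0.8,-0.019,0.03,0,0,0,0,0.8,-0.023,0.036,0,0,0,0,0.8,-0.023,0.036,0,0,0,0],
)

```text
clock: 14.5
ee_pos: [564.1, 45.5, 198.7]
tool_rot: [-0.0, 1.0, -0.0, -0.002]
force: [-0.0, 0.3, -1.6]
gripper_width: 0.36
finger_force: 20.0
```

apply_moves(
  targets=[0.8,-0.023,0.036,0,0,0,0,0.8,-0.023,0.036,0,0,0,0,0.8,-0.023,0.036,0,0,0,0,0.8,-0.023,0.036,0,0,0,0,0.8,-0.017,0.027,0,0,0,0,0.8,-0.009,0.0155,0,0,0,0,0.8,0,0,0,0,0,0,0.8,0,0,0,0,0,0],
)

```text
clock: 15.5
ee_pos: [448.4, 228.9, 199.7]
tool_rot: [0.0, 1.0, -0.001, -0.001]
force: [0.2, -0.5, -1.6]
gripper_width: 0.356
finger_force: 20.0
```

Run:
```python
from meas import *
for n in("scene","top"):
    im,d=optics.read_camera(n); np.savez(n+"3.npz",im=im,d=d)
o=clouds("3")
for nm,c,z0,z1,R in(("glue body",(449,230),120,165,26),("tin",(678,-14),24,54,30),("oil",(468,-24),15,66,26)):
    for n in o:
        q=near(o[n][1],c,R+10,z0,z1); 
        if len(q)>5: print(nm,n,len(q),fitc(q,R))
q=near(o["scene"][1],(449,230),40,40,200);print("lowest glue z",np.percentile(q[:,2],2))
```

```text
glue body scene 153 (array([448.44093009, 230.26479728]), np.float64(1.277920805846173))
glue body top 11 (array([450.30611832, 227.54375293]), np.float64(0.27719421068146555))
tin scene 94 (array([678.14723443, -13.4550412 ]), np.float64(0.7533068898782963))
tin top 58 (array([678.06713104, -15.94805806]), np.float64(2.602049467657722))
oil scene 143 (array([468.92292487, -24.06461997]), np.float64(1.007362037852882))
oil top 30 (array([468.51248136, -25.90641929]), np.float64(0.3259000557015424))
lowest glue z 111.98709369316641
```

apply_moves(
  targets=[0.8,0.001,0.001,-0.015,0,0,0,0.8,0,0,-0.025,0,0,0,0.8,0,0,-0.025,0,0,0,0.8,0,0,-0.02,0,0,0,0.8,0,0,-0.008,0,0,0,0.8,0,0,-0.004,0,0,0,0.8,0,0,-0.003,0,0,0,0.8,0,0,0,0,0,0],
)

```text
clock: 16.6
ee_pos: [450.2, 231.0, 100.8]
tool_rot: [0.0, 1.0, 0.0, 0.0]
force: [-0.3, 0.5, -1.2]
gripper_width: 0.359
finger_force: 20.0
```

apply_moves(
  targets=[0.8,0,0,-0.0005,0,0,0,0.8,0,0,0,0,0,0,0.5,0,0,0,0,0,0,0.5,0,0,0,0,0,0,0.4,0,0,0,0,0,0,0.2,0,0,0.01,0,0,0,0,0,0,0.02,0,0,0,0,0,0,0.03,0,0,0],
)

```text
clock: 17.6
ee_pos: [449.6, 230.6, 160.7]
tool_rot: [0.0, 1.0, -0.0, -0.0]
force: [0.1, -0.2, -0.0]
gripper_width: 0.904
finger_force: 0.0
```

apply_moves(
  targets=[0,0,0,0.02,0,0,0,0,0.0084,-0.009,0.02,0,0,0,0,0.02,-0.022,0.01,0,0,0,0,0.028,-0.03,0,0,0,0,0,0.033,-0.035,0,0,0,0,0,0.033,-0.035,0,0,0,0,0,0.033,-0.035,0,0,0,0,0,0.033,-0.035,0,0,0,0],
)

```text
clock: 18.6
ee_pos: [639.4, 28.9, 210.8]
tool_rot: [0.0, 1.0, 0.0, 0.0]
force: [0.4, 0.4, -0.5]
gripper_width: 1.005
finger_force: 0.0
```

apply_moves(
  targets=[0,0.025,-0.027,0,0,0,0,0,0.012,-0.013,0,0,0,0,0,0.003,-0.004,-0.02,0,0,0,0,0,0,-0.035,0,0,0,0,0,0,-0.035,0,0,0,0,0,0,-0.03,0,0,0,0,0,0,-0.01,0,0,0,0,0,0,0,0,0,0],
)

```text
clock: 19.6
ee_pos: [677.5, -13.1, 79.4]
tool_rot: [-0.0, 1.0, 0.0, -0.001]
force: [0.6, -0.3, 0.6]
gripper_width: 0.996
finger_force: 0.0
```

Run:
```python
from meas import *
print(read_state()["ee_pos"])
ims=[]
for n in("scene","top"):
    im,d=optics.read_camera(n); np.savez(n+"4.npz",im=im,d=d)
    c=(325,205) if n=="scene" else (314,190)
    ims.append(cv2.resize(im[c[1]-60:c[1]+60,c[0]-75:c[0]+75,::-1],(400,320),interpolation=2))
cv2.imwrite("pics/d.png",np.hstack(ims))
o=clouds("4")
for nm,c,z0,z1,R in(("glue body",(449,230),12,70,26),("glue cap",(449,230),100,136,16),("tin",(678,-14),24,54,30),("oil",(468,-24),15,66,26)):
    for n in o:
        q=near(o[n][1],c,R+10,z0,z1); 
        if len(q)>5: print(nm,n,len(q),fitc(q,R))
```

```text
[677.54191371 -13.08935792  79.3744484 ]
glue body scene 160 (array([450.18867633, 232.26236022]), np.float64(1.2509113702118744))
glue body top 35 (array([449.83804461, 230.45591211]), np.float64(0.43697165894257933))
glue cap scene 71 (array([450.04318031, 232.4490037 ]), np.float64(1.3441103410565343))
glue cap top 28 (array([450.24489719, 230.75288054]), np.float64(0.9848189662572384))
tin scene 97 (array([677.84347587, -13.55787535]), np.float64(0.9573034303900129))
oil scene 98 (array([468.71542303, -23.98120432]), np.float64(1.0659686568263735))
```

View pics/d.png

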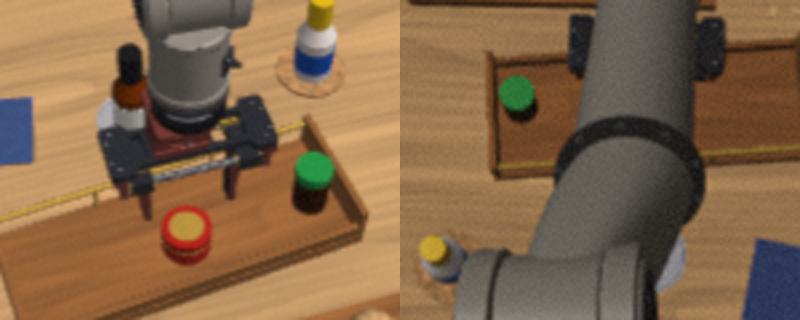

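Both bottles stand at their interim places: glue on the coaster, at left panel (315,70), and oil in the tray behind the gripper. The open fingers straddle the tin at (187,235).

apply_moves(
  targets=[0,0.0005,-0.001,-0.012,0,0,0,0,0,0,-0.015,0,0,0,0,0,0,-0.013,0,0,0,0,0,0,-0.008,0,0,0,0,0,0,-0.004,0,0,0,0,0,0,0,0,0,0,0.5,0,0,0,0,0,0,0.5,0,0,0,0,0,0],
)

```text
clock: 20.7
ee_pos: [679.2, -15.2, 28.4]
tool_rot: [0.0, 1.0, 0.0, 0.0]
force: [-0.1, 0.3, 0.2]
gripper_width: 0.812
finger_force: 0.0
```

apply_moves(
  targets=[0.5,0,0,0,0,0,0,0.5,0,0,0,0,0,0,0.5,0,0,0,0,0,0,0.5,0,0,0,0,0,0,0.5,0,0,0.005,0,0,0,0.5,0,0,0.02,0,0,0,0.5,0,0,0.03,0,0,0,0.5,0,0,0.03,0,0,0],
)

```text
clock: 21.7
ee_pos: [679.0, -15.3, 115.0]
tool_rot: [0.0, 1.0, -0.0, 0.0]
force: [0.0, 0.5, -1.6]
gripper_width: 0.672
finger_force: 20.0
```

apply_moves(
  targets=[0.5,0,0,0.03,0,0,0,0.5,-0.012,-0.0094,0,0,0,0,0.5,-0.022,-0.0172,0,0,0,0,0.5,-0.03,-0.0235,0,0,0,0,0.5,-0.03,-0.0235,0,0,0,0,0.5,-0.03,-0.0235,0,0,0,0,0.5,-0.03,-0.0235,0,0,0,0,0.5,-0.03,-0.0235,0,0,0,0],
)

```text
clock: 22.7
ee_pos: [491.8, -160.4, 142.0]
tool_rot: [0.001, 1.0, 0.0, -0.001]
force: [0.9, -1.0, -1.6]
gripper_width: 0.675
finger_force: 20.0
```

apply_moves(
  targets=[0.5,-0.03,-0.0235,0,0,0,0,0.5,-0.022,-0.0172,0,0,0,0,0.5,-0.0105,-0.0082,0,0,0,0,0.5,0,0,-0.02,0,0,0,0.5,0,0,-0.035,0,0,0,0.5,0,0,-0.035,0,0,0,0.5,0,0,-0.02,0,0,0,0.5,0,0,-0.005,0,0,0],
)

```text
clock: 23.7
ee_pos: [431.2, -207.4, 26.6]
tool_rot: [-0.0, 1.0, 0.0, -0.001]
force: [0.6, 0.1, -0.6]
gripper_width: 0.671
finger_force: 20.0
```

apply_moves(
  targets=[0.5,0.001,-0.001,-0.006,0,0,0,0.5,0,0,-0.004,0,0,0,0.5,0,0,-0.0015,0,0,0,0.5,0,0,0,0,0,0,0.5,0,0,0,0,0,0,0.15,0,0,0,0,0,0,0,0,0,0,0,0,0,0,0,0,0,0,0,0],
)

```text
clock: 24.7
ee_pos: [433.5, -209.2, 16.6]
tool_rot: [0.0, 1.0, -0.0, 0.0]
force: [0.5, -1.2, 0.5]
gripper_width: 0.974
finger_force: 0.0
```

apply_moves(
  targets=[0,0,0,0,0,0,0,0,0,0,0.01,0,0,0,0,0,0,0.03,0,0,0,0,0,0,0.04,0,0,0,0,0,0,0.05,0,0,0,0,0,0,0.05,0,0,0,0,0,0,0.025,0,0,0,0,0,0,0,0,0,0],
)

```text
clock: 25.7
ee_pos: [434.5, -209.6, 223.8]
tool_rot: [0.0, 1.0, -0.0, 0.002]
force: [-0.0, 0.2, -0.7]
gripper_width: 1.001
finger_force: 0.0
```

Run:
```python
from meas import *
print(read_state()["ee_pos"])
for n in("scene","top"):
    im,d=optics.read_camera(n); np.savez(n+"5.npz",im=im,d=d)
o=clouds("5")
for nm,c,z0,z1,R in(("tin",(433,-208),10,42,30),("tintop",(433,-208),42,60,30),("glue",(450,231),12,70,26),("oil",(468,-24),15,66,26),("oil cap",(468,-24),98,132,16)):
    for n in o:
        q=near(o[n][1],c,R+10,z0,z1); 
        if len(q)>5: print(nm,n,len(q),fitc(q,R),np.percentile(q[:,2],[5,50,95]).round(1),((q.max(0)+q.min(0))/2).round(1))
```

```text
[ 434.53929159 -209.62507069  223.81366134]
tin scene 116 (array([ 432.30365747, -208.45985212]), np.float64(2.332810580383379)) [11.3 30.3 41.6] [ 434.6 -207.    26. ]
tin top 83 (array([ 438.79325111, -208.86785106]), np.float64(7.327711008818899)) [14.9 39.8 41.7] [ 424.1 -208.6   26.2]
tintop scene 162 (array([ 428.1626872 , -222.52926082]), np.float64(10.034389056965791)) [42.6 44.9 48.1] [ 434.6 -207.5   45.6]
tintop top 121 (array([ 446.97744649, -207.31764245]), np.float64(7.012593648767769)) [42.5 44.7 47.2] [ 424.8 -211.2   46.7]
glue scene 159 (array([450.24144137, 232.34761618]), np.float64(1.0172432623383307)) [16.6 42.2 66.9] [461.3 228.9  41. ]
glue top 52 (array([449.92892878, 230.50362729]), np.float64(0.5046850316831232)) [15.4 41.9 63.6] [451.9 224.7  39.4]
oil scene 140 (array([468.59077824, -24.01613342]), np.float64(1.1808654270861065)) [17.  41.6 62.8] [484.8 -26.3  40.2]
oil top 29 (array([468.38435896, -26.1364187 ]), np.float64(0.3008371912148121)) [24.7 45.6 57.1] [453.2 -26.8  41. ]
oil cap scene 66 (array([468.56021688, -23.77946452]), np.float64(1.0579831960165258)) [ 99.8 115.5 131.1] [476.5 -23.7 115.2]
oil cap top 16 (array([469.23173425, -26.01695793]), np.float64(0.3058841616781054)) [102.5 115.4 127.9] [460.2 -24.9 115.2]
```

apply_moves(
  targets=[0,0.003,0.017,0,0,0,0,0,0.006,0.034,0,0,0,0,0,0.0085,0.045,0,0,0,0,0,0.0085,0.045,0,0,0,0,0,0.006,0.03,0,0,0,0,0,0.002,0.0137,-0.02,0,0,0,0,0,0,-0.03,0,0,0,0,0,0,0,0,0,0],
)

```text
clock: 26.8
ee_pos: [464.6, -24.5, 168.6]
tool_rot: [0.0, 1.0, -0.001, -0.004]
force: [0.1, -0.0, 0.9]
gripper_width: 0.996
finger_force: 0.0
```

```bash
python3 -c "
from h import *
P=[]
for i in range(3): optics.read_camera('top'); P.append(read_state()['ee_pos'])
print(np.round(P,1))"
```

```text
[[465.9 -24.7 170.1]
 [466.9 -24.8 171.2]
 [467.5 -24.7 171.8]]
```

apply_moves(
  targets=[0,0,0,-0.02,0,0,0,0,0,0,-0.025,0,0,0,0.2,0,0,-0.02,0,0,0,0.5,0,0,-0.01,0,0,0,0.5,0,0,0,0,0,0,0.5,0,0,0,0,0,0,0.5,0,0,0,0,0,0,0.8,0,0,0,0,0,0],
)

```text
clock: 27.95
ee_pos: [467.7, -24.4, 96.9]
tool_rot: [0.0, 1.0, 0.0, 0.0]
force: [-0.5, 0.5, 0.4]
gripper_width: 0.419
finger_force: 0.0
```

apply_moves(
  targets=[0.8,0,0,0,0,0,0,0.8,0,0,0,0,0,0,0.8,0,0,0,0,0,0,0.8,0,0,0,0,0,0,0.8,0,0,0,0,0,0,0.8,0,0,0,0,0,0,0.8,0,0,0,0,0,0,0.8,0,0,0,0,0,0],
)

```text
clock: 28.95
ee_pos: [467.7, -24.5, 96.7]
tool_rot: [0.0, 1.0, 0.0, 0.0]
force: [-0.4, -0.6, 4.5]
gripper_width: 0.356
finger_force: 20.0
```

apply_moves(
  targets=[0.8,0,0,0.01,0,0,0,0.8,0,0,0.025,0,0,0,0.8,0,0,0.035,0,0,0,0.8,0,0,0.03,0,0,0,0.8,0.0125,0.005,0,0,0,0,0.8,0.0205,0.0081,0,0,0,0,0.8,0.0245,0.0097,0,0,0,0,0.8,0.0245,0.0097,0,0,0,0],
)

```text
clock: 29.95
ee_pos: [549.6, 8.9, 194.4]
tool_rot: [-0.0, 1.0, -0.0, -0.001]
force: [0.2, -0.6, -2.2]
gripper_width: 0.358
finger_force: 20.0
```

apply_moves(
  targets=[0.8,0.0245,0.0097,0,0,0,0,0.8,0.0245,0.0097,0,0,0,0,0.8,0.0205,0.0081,0,0,0,0,0.8,0.0126,0.005,0,0,0,0,0.8,0,0,0,0,0,0,0.8,0,0,0,0,0,0,0.8,0,0,0,0,0,0,0.8,0,0,0,0,0,0],
)

```text
clock: 30.95
ee_pos: [631.2, 40.3, 196.7]
tool_rot: [0.0, 1.0, 0.0, 0.0]
force: [0.4, 0.0, -3.0]
gripper_width: 0.358
finger_force: 20.0
```

Run:
```python
from meas import *
for n in("scene","top"):
    im,d=optics.read_camera(n); np.savez(n+"6.npz",im=im,d=d)
print(read_state()["ee_pos"])
o=clouds("6")
for n in o:
    q=near(o[n][1],(632,40),36,115,165)
    if len(q)>5: print(n,len(q),fitc(q,26))
```

```text
[631.33507613  40.43638017 196.70566801]
scene 169 (array([632.41637551,  40.81878233]), np.float64(0.8431168584925002))
```

apply_moves(
  targets=[0.8,0,0,-0.015,0,0,0,0.8,0,0,-0.025,0,0,0,0.8,0,0,-0.025,0,0,0,0.8,0,0,-0.012,0,0,0,0.8,0,0,-0.004,0,0,0,0.8,0,0,-0.003,0,0,0,0.8,0,0,0,0,0,0,0.8,0,0,0,0,0,0],
)

```text
clock: 32.05
ee_pos: [631.9, 40.6, 113.1]
tool_rot: [0.0, 1.0, 0.0, 0.001]
force: [0.3, 0.0, -2.2]
gripper_width: 0.36
finger_force: 20.0
```

Run:
```python
from meas import *
s=read_state();print(s["ee_pos"],s["force"])
for n in("scene","top"):
    im,d=optics.read_camera(n); np.savez(n+"7.npz",im=im,d=d)
o=clouds("7")
for n in o:
    q=near(o[n][1],(632,40),36,24,84)
    if len(q)>5: print(n,len(q),fitc(q,26))
```

```text
[631.91870627  40.63813754 113.13243446] [ 0.31184214  0.01931997 -2.21468696]
scene 174 (array([633.02415438,  41.07533157]), np.float64(0.8082680792146499))
```

apply_moves(
  targets=[0.8,-0.0006,0,-0.001,0,0,0,0.8,0,0,-0.0005,0,0,0,0.8,0,0,0,0,0,0,0.5,0,0,0,0,0,0,0.5,0,0,0,0,0,0,0.4,0,0,0,0,0,0,0.2,0,0,0.01,0,0,0,0,0,0,0.025,0,0,0],
)

```text
clock: 33.15
ee_pos: [630.0, 40.5, 145.7]
tool_rot: [0.0, 1.0, -0.0, -0.001]
force: [-0.6, 0.5, 0.6]
gripper_width: 0.789
finger_force: 0.0
```

apply_moves(
  targets=[0,0,0,0.035,0,0,0,0,-0.006,0.006,0.03,0,0,0,0,-0.02,0.021,0,0,0,0,0,-0.035,0.036,0,0,0,0,0,-0.04,0.0425,0,0,0,0,0,-0.04,0.0425,0,0,0,0,0,-0.025,0.026,0,0,0,0,0,-0.0155,0.0165,0,0,0,0],
)

```text
clock: 34.15
ee_pos: [448.0, 232.8, 211.9]
tool_rot: [-0.001, 1.0, 0.0, 0.0]
force: [0.8, 0.4, 0.7]
gripper_width: 1.0
finger_force: 0.0
```

apply_moves(
  targets=[0,0,0,0,0,0,0,0,0,0,0,0,0,0,0,0,0,-0.015,0,0,0,0,0,0,-0.02,0,0,0,0,0,0,0,0,0,0,0,0,0,0,0,0,0,0,0,0,0,0,0,0,0,0,0,0,0,0,0],
)

```text
clock: 35.15
ee_pos: [449.7, 231.2, 176.5]
tool_rot: [0.0, 1.0, 0.0, 0.0]
force: [0.3, -0.5, 0.1]
gripper_width: 0.998
finger_force: 0.0
```

Run:
```python
from meas import *
for n in("scene","top"):
    im,d=optics.read_camera(n); np.savez(n+"8.npz",im=im,d=d)
s=read_state();print(s["ee_pos"],s["force"])
o=clouds("8")
for nm,c,z0,z1,R in(("oil",(632,40),24,84,26),("oil cap",(632,40),112,148,16),("glue",(450,231),12,70,26)):
  for n in o:
    q=near(o[n][1],c,R+10,z0,z1)
    if len(q)>5: print(nm,n,len(q),fitc(q,R))
```

```text
[449.5160506  231.19893564 176.3037929 ] [-0.29700795  0.21337907  0.41637321]
oil scene 171 (array([632.3204821 ,  40.75647153]), np.float64(0.8182357153097514))
oil top 70 (array([632.13602036,  39.29243323]), np.float64(0.7841239829335964))
oil cap scene 71 (array([632.01520417,  41.13286596]), np.float64(0.9645281322387044))
oil cap top 34 (array([632.59776947,  39.46168195]), np.float64(0.8617677817232928))
glue scene 156 (array([450.30723498, 232.46083974]), np.float64(1.2151821595364793))
glue top 21 (array([449.88364903, 230.56775252]), np.float64(0.8569116891018622))
```

apply_moves(
  targets=[0,0,0,-0.02,0,0,0,0,0,0,-0.027,0,0,0,0.2,0,0,-0.02,0,0,0,0.5,0,0,-0.0095,0,0,0,0.5,0,0,0,0,0,0,0.5,0,0,0,0,0,0,0.5,0,0,0,0,0,0,0.8,0,0,0,0,0,0],
)

```text
clock: 36.25
ee_pos: [449.6, 231.3, 100.0]
tool_rot: [0.0, 1.0, 0.0, 0.0]
force: [-0.4, -0.9, -0.2]
gripper_width: 0.421
finger_force: 0.0
```

apply_moves(
  targets=[0.8,0,0,0,0,0,0,0.8,0,0,0,0,0,0,0.8,0,0,0,0,0,0,0.8,0,0,0,0,0,0,0.8,0,0,0,0,0,0,0.8,0,0,0,0,0,0,0.8,0,0,0,0,0,0,0.8,0,0,0,0,0,0],
)

```text
clock: 37.25
ee_pos: [449.6, 231.3, 99.7]
tool_rot: [0.0, 1.0, 0.0, 0.0]
force: [-0.4, 0.2, 5.6]
gripper_width: 0.358
finger_force: 20.0
```

apply_moves(
  targets=[0.8,0,0,0.01,0,0,0,0.8,0,0,0.03,0,0,0,0.8,0,0,0.035,0,0,0,0.8,0,0,0.03,0,0,0,0.8,0.002,-0.02,0,0,0,0,0.8,0.004,-0.036,0,0,0,0,0.8,0.005,-0.048,0,0,0,0,0.8,0.005,-0.05,0,0,0,0],
)

```text
clock: 38.25
ee_pos: [464.9, 75.6, 204.4]
tool_rot: [-0.0, 1.0, -0.0, -0.0]
force: [0.9, 0.3, -1.5]
gripper_width: 0.361
finger_force: 20.0
```

apply_moves(
  targets=[0.8,0.005,-0.05,0,0,0,0,0.8,0.004,-0.045,0,0,0,0,0.8,0.003,-0.035,0,0,0,0,0.8,0.002,-0.0224,0,0,0,0,0.8,0.018,0,0,0,0,0,0.8,0.027,0,0,0,0,0,0.8,0.032,0,0,0,0,0,0.8,0.032,0,0,0,0,0],
)

```text
clock: 39.25
ee_pos: [589.8, -73.7, 204.2]
tool_rot: [-0.001, 1.0, 0.0, -0.0]
force: [0.3, -0.3, -1.5]
gripper_width: 0.358
finger_force: 20.0
```

apply_moves(
  targets=[0.8,0.027,0,0,0,0,0,0.8,0.018,0,0,0,0,0,0.8,0.009,0,0,0,0,0,0.8,0,0,0,0,0,0,0.8,0,0,0,0,0,0,0.8,0,0,0,0,0,0,0.8,0,0,0,0,0,0,0.8,0,0,0,0,0,0],
)

```text
clock: 40.25
ee_pos: [642.2, -75.3, 204.6]
tool_rot: [0.0, 1.0, 0.0, 0.0]
force: [0.2, -0.5, -1.6]
gripper_width: 0.358
finger_force: 20.0
```

Run:
```python
from meas import *
for n in("scene","top"):
    im,d=optics.read_camera(n); np.savez(n+"9.npz",im=im,d=d)
s=read_state();print(s["ee_pos"],s["force"])
o=clouds("9")
for nm,c,z0,z1,R in(("oil",(632,40),24,84,26),("glue",(643,-75),122,165,26)):
  for n in o:
    q=near(o[n][1],c,R+10,z0,z1)
    if len(q)>5: print(nm,n,len(q),fitc(q,R))
```

```text
[642.28727771 -75.32078245 204.52247494] [-1.40536096  0.26895479 -1.00557587]
oil scene 176 (array([632.18261787,  40.93837938]), np.float64(0.8947559670693207))
oil top 68 (array([632.37742822,  39.33257362]), np.float64(0.666967944092158))
glue scene 145 (array([642.80787776, -74.68928094]), np.float64(0.7676967919613179))
```

apply_moves(
  targets=[0.8,0,0.0004,-0.015,0,0,0,0.8,0,0,-0.027,0,0,0,0.8,0,0,-0.027,0,0,0,0.8,0,0,-0.014,0,0,0,0.8,0,0,-0.005,0,0,0,0.8,0,0,-0.003,0,0,0,0.8,0,0,0,0,0,0,0.8,0,0,0,0,0,0],
)

```text
clock: 41.35
ee_pos: [642.9, -75.0, 114.2]
tool_rot: [0.0, 1.0, 0.0, 0.001]
force: [0.3, 0.1, -1.3]
gripper_width: 0.36
finger_force: 20.0
```

Run:
```python
from meas import *
s=read_state();print(s["ee_pos"],s["force"])
for n in("scene",):
    im,d=optics.read_camera(n); C=cloud(optics.camera_params(n),d)
    q=near(C,(643,-75),36,24,84); print(n,len(q),fitc(q,26))
```

```text
[642.86797521 -74.96354673 114.21539708] [ 0.33554698  0.0520697  -1.28925767]
scene 169 (array([643.46908289, -74.33671381]), np.float64(0.7181426001930665))
```

Lower the last 2.5 mm, release and retreat.

apply_moves(
  targets=[0.8,-0.0006,0,-0.0015,0,0,0,0.8,0,0,-0.001,0,0,0,0.8,0,0,0,0,0,0,0.8,0,0,0,0,0,0,0.5,0,0,0,0,0,0,0.5,0,0,0,0,0,0,0.4,0,0,0,0,0,0,0.2,0,0,0.01,0,0,0],
)

```text
clock: 42.4
ee_pos: [641.0, -74.8, 120.4]
tool_rot: [0.0, 1.0, 0.0, -0.001]
force: [0.2, -0.8, 0.3]
gripper_width: 0.68
finger_force: 0.0
```

apply_moves(
  targets=[0,0,0,0.02,0,0,0,0,0,0,0.035,0,0,0,0,0,0,0.035,0,0,0,0,-0.005,0.02,0.02,0,0,0,0,-0.015,0.045,0,0,0,0,0,-0.02,0.055,0,0,0,0,0,-0.02,0.055,0,0,0,0,0,-0.02,0.055,0,0,0,0],
)

```text
clock: 43.4
ee_pos: [561.5, 156.7, 232.9]
tool_rot: [0.0, 1.0, 0.0, 0.001]
force: [0.8, -0.1, -0.3]
gripper_width: 1.001
finger_force: 0.0
```

apply_moves(
  targets=[0,-0.02,0.055,0,0,0,0,0,-0.02,0.055,0,0,0,0,0,-0.02,0.055,0,0,0,0,0,-0.01,0.04,0,0,0,0,0,-0.005,0.02,0,0,0,0,0,0,0,0,0,0,0,0,0,0,0,0,0,0,0,0,0,0,0,0,0],
)

```text
clock: 44.4
ee_pos: [487.9, 378.0, 231.2]
tool_rot: [0.002, 1.0, -0.0, 0.0]
force: [0.3, 0.0, -0.1]
gripper_width: 1.0
finger_force: 0.0
```

Run:
```python
from meas import *
for n in("scene","top"):
    im,d=optics.read_camera(n); np.savez(n+"z.npz",im=im,d=d)
    if n=="scene": cv2.imwrite("pics/z.png",cv2.resize(im[130:290,200:470,::-1],None,fx=2.9,fy=2.9,interpolation=2))
s=read_state();print(s["ee_pos"],s["force"],s["clock"])
o=clouds("z")
for nm,c,z0,z1,R in(("oil",(632,40),24,84,26),("glue",(643,-75),24,84,26),("glue cap",(643,-75),112,148,16),("tin",(433,-208),12,40,30),("jar",(659,146),24,80,22.5)):
  for n in o:
    q=near(o[n][1],c,R+10,z0,z1)
    if len(q)>5: print(nm,n,len(q),fitc(q,R))
for n in o:
    q=near(clouds("0")[n][1],(659,146),32,24,80); print("jar before",fitc(q,22.5))
```

```text
[487.49998785 378.71422475 231.1206305 ] [-0.11517223 -0.6354185  -0.15813774] 44.5
oil scene 175 (array([632.34794253,  40.92689965]), np.float64(0.91135264330211))
oil top 68 (array([632.22553861,  39.24100251]), np.float64(0.5926923142822221))
glue scene 169 (array([642.20006369, -74.28456747]), np.float64(0.80197864594209))
glue top 69 (array([642.44790101, -75.921328  ]), np.float64(0.4943841140819892))
glue cap scene 73 (array([642.07797498, -73.96877226]), np.float64(0.778823606878737))
glue cap top 36 (array([643.07220358, -76.39407032]), np.float64(1.2410063225652561))
tin scene 82 (array([ 432.47000203, -208.30741845]), np.float64(1.2408972342737976))
tin top 49 (array([ 434.28436998, -210.39560569]), np.float64(4.59303458773639))
jar scene 138 (array([659.2252788 , 148.50202926]), np.float64(1.1205710907793096))
jar top 66 (array([660.36115005, 146.99176576]), np.float64(1.9488564299672835))
jar before (array([659.0868068 , 148.11543662]), np.float64(0.828007077173929))
jar before (array([660.56767872, 146.81222463]), np.float64(1.5258687246982676))
```

View pics/z.png

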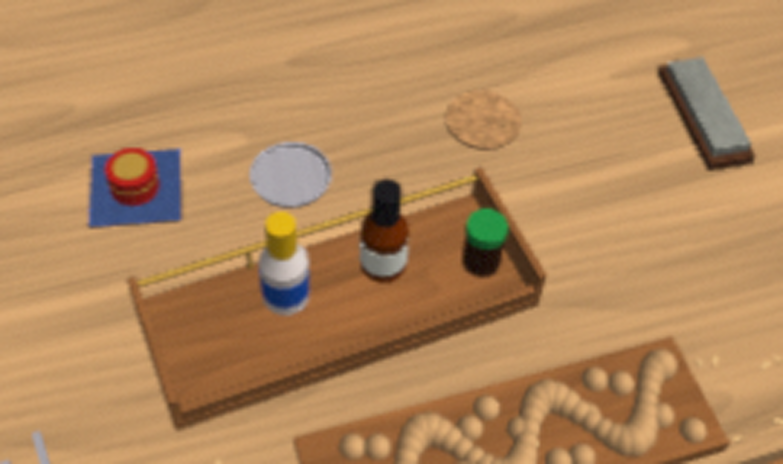

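The final picture shows the tin on the pad at (132,175). Both bottles stand upright in the rack, within about 1 mm of where they started, and the jar hasn't moved. Handing in.

```bash
python3 -c "
from plant import workorder; print(workorder.hand_in())"
```

```text
the job is handed in; nothing more can be done
None
```

The job is handed in at about 44.5 s: the wax tin sits wholly on the blue felt pad, and both bottles are back upright in the rack, within about 1 mm of where they stood; the hand-in returned no verdict.

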